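# Load and tighten the ratchet clamp

## Robot

A 6-joint arm with a two-finger parallel gripper is mounted at the origin on the work surface. World frame = base frame: x ahead of the robot, y to its left, z up, the work surface at z = 0. Lengths are in m, angles in rad, forces in N, time in s.
With the tool pointing down it reaches from about 0.35 to 0.975 m from the base axis. Payload 4.9 kg.
Tool frame: the origin (TCP) lies midway between the tips of the shut fingers; the grasp point (between the pads) lies 19 mm behind it; z points along the fingers, y is the line along which they close (so a half turn about z gives the same grasp; the last joint's range is limited). The gripper opens to 85 mm and grips with 20 to 120 N. Pads are 22 mm wide; open, the fingers measure 114 mm over their backs; the gripper's body (76 mm by 85 mm) begins 54 mm behind the grasp point. The pads swing forward as they close: fully open they stand 13 mm farther back than shut.
Start: joints at [-1.448, 0.053, 1.613, -0, 1.476, -0.119], TCP at [0.15, -0.607, 0.209] pointing down, gripper open.
Joint ranges: [-3.01, 3.01], [-1.01, 2.22], [0.06, 2.58], [-1.02, 4.17], [0.09, 2.62], [-3.14, 3.14]. Speed limits (rad/s): [2.57, 2.57, 3.14, 3.14, 3.14, 3.14].

## Interface

Orientations are given as a unit quaternion [x, y, z, w].
In Python, from cell import bot, viewer, nets gives the robot as it stands.
- The arm moves only by the tool carry_out, never from a script. Its arguments are lists of equal length, an entry for each row: "offset": the shift along the tool's x, y, z in cm, a list of three; "rot": the turn, a rotation vector about the tool's x, y, z in degrees, a list of three; "jaw": the opening in per cent of the stroke, from 0 (shut) to 100 (fully open). A call has 1 to 20 rows; each row is the pose to reach, as a shift and turn from the pose commanded when the call began, along the tool's axes at that moment; what a row does not reach only later rows make up. A row lasts 1/10 s, in which the tool goes at most 50 mm and 8.59 degrees, less where a joint would pass 70% of its speed; a pose out of reach is approached as far as the arm can. A call with a gripper value outside its range is refused whole. The fingers move at their own pace and stop on an object; "squeeze" is the grip in N (left out, the last holds). Time passes only in rows, so rows that repeat a pose let the fingers close. It gives the time, the measured TCP pose, the force, the opening and the grip force at its end, in the units of the state.
- bot.observe(): the state, without advancing time (a new reading comes with each control period).
- viewer.grab_frame(name): name is "scene" or "top"; returns a dict with "pixels" (384x512x3 uint8, red, green, blue), "K" (3x3 intrinsics, pixels), "R" (3x3) and "t" (3): a world point X has camera coordinates R X + t. Camera axes: x right, y down, z forward; pixel columns grow to the right and rows downward; lengths in m; the calibration is good to about 2 mm. A picture is of the moment at which its call begins. There is no depth.
- bot.finish_job(): hands the job in; it is judged then, once.
Trained networks look in the newest picture that a camera, given by its name, has taken for a name from the list of things; names that differ only in an ending like _2 or _b are one class to them, and where a whole thing is asked for, a point or a joint stands for the part that bears it (a point fixed in the world has none). Each returns a list of dicts, best first, with "score" (0 to 1); they miss things now and then, are a little off and sometimes report something else, mostly with a low value. They report only what shows in the picture. A call takes as long as a camera call. They do not tell look-alikes from the thing itself.
- nets.recognise(target, camera): "extent" ([left, top, width, height] as shares, 0 to 1, of the picture: columns of its width, rows of its height, round what is visible of it).
- nets.cut_out(target, camera): "mask" (384x512 bool, what is visible of it) and "extent" ([left, top, width, height] as shares, 0 to 1, of the picture: columns of its width, rows of its height, round what is visible of it).
- nets.spot_point(target, camera): "position" ([column, row] as shares, 0 to 1, of the picture: columns of its width, rows of its height: a listed point, or the origin of a listed thing).
The state is a dict: "time_s": time; "qpos": joint angles; "dq": joint speeds; "tau": joint torques, N m; "position": TCP position; "tool_rot": TCP orientation; "ft_force": force on the tool from outside, world axes, zero at the start; "wrist_torque": the same for the moment, N m; "gripper_width": finger opening in m; "gripper_force": force on a finger pad.
Only numpy, scipy, OpenCV 4.12 (cv2) and the standard library are available. Lean on these libraries where they do the work, as an engineer would, in place of code of your own. Each camera call takes 0.05 s, during which the arm holds its last target. There are 200 camera calls.

## Task

Set the blue plastic block on the steel bed of the ratchet clamp, square between the two jaw plates, and let go of it. Then take the clamp's black handle and pump the lever with full strokes, one tooth each, until the lever comes up firm and the block is gripped, but stop there: pumping on once it is firm crushes it. Drive the jaw with the lever only, let go of the handle at the end, and leave the other things on the bench where they are.

Things in the scene. Friction and masses are not known exactly. Their poses are not given: they have to be found in the camera images.
- block_mid (a point): centre of the blue plastic block to be clamped: 36 mm along its own x, 50 mm along its own y, 40 mm high, 0.15 kg, standing loose on the bench. It goes on the bed with its 50 mm length along the clamp's y (either way round); the fingers can take it over its 36 mm width.
- bed_mid (a point): on top of the clamp's steel bed (20 mm above the bench), half-way between the jaw plates at the start. Axes are the clamp's: y from driven jaw to anvil, z up. The gap is 62 mm along y, so the 50 mm block has 6 mm spare at each end; plates 50 mm wide, 24 to 60 mm above the bench. Bed 64 mm wide in x, open at both sides. Base plate 130 mm in x, 12 mm thick, y from -206 to +154 mm from here.
- hood (a point): centre of the top of the green hood behind the anvil plate, 77 mm above the bench, 114 mm along +y from bed_mid. The anvil plate floats: the block pushes it back against a weak spring (0.1 N/mm, 1 to 4 N) until it comes up solid on a stop hidden under the hood, somewhere 2 to 30 mm back.
- jaw: driven jaw: a red block with a sprung steel plate in front. Moved only by the ratchet, 6 mm towards +y of the clamp per tooth. Once the block is solid, each further tooth adds about 40 N of clamping force, through the plate's springs. 35 to 80 N is wanted; above 92 N the block is crushed. The origin is only a reference point on the bench under the clamp that moves with the jaw.
- wheel: toothed brass ratchet wheel, 84 mm across, 20 teeth, lying flat under the lever; its origin is on the lever's pivot axis, at bench height. It turns anticlockwise seen from above; a holding pawl keeps it from turning back, so that it stays at its last tooth.
- pivot (a point): point on the upright pivot axis of the lever, 105 mm above the bench, at the same height as handle_mid; its axes are the clamp's.
- handle_mid (a point): centre of the grasp on the black upright round handle post at the end of the red lever: 22 mm diameter, from 66 to 135 mm above the bench, this point 105 mm above it, 130 mm from the pivot axis. Free all round; its x axis points along the lever away from the pivot. Handle force: 0.5 to 2 N when the jaw runs free, plus 0.13 N per N of clamping, so 5 to 11 N at the last stroke's end.
- lever (a joint): lever angle in rad, 0 to 0.44 (end stops), growing anticlockwise from above: the working stroke, handle towards the clamp's -y. At 0 the lever points 0.22 rad to the +y side of the clamp's -x, at 0.22 straight along -x. It stays where left. Bring it back below 0.04 so the pawl drops behind the next tooth, then beyond 0.39 to catch that tooth; a stroke cut short falls back to the tooth before.
- puck_mid (a point): centre of a black round plastic puck, 58 mm across, 30 mm high; not needed, to be left alone.
- offcut_mid (a point): centre of a wooden offcut, 40 x 60 x 22 mm; not needed, to be left alone.
- oil: yellow oil bottle, 60 mm across, 150 mm high, at the far left; origin at the middle of its foot; to be left alone.
- spanner: steel spanner, 180 mm long, lying on the right; to be left alone.
- driver: screwdriver, 200 mm long, lying at the left; origin at its middle; to be left alone.
- brush: bench brush, 200 mm long, lying at the right; origin at its middle; to be left alone.
Not all that is in view belongs to the job. What is meant by the part that bears block_mid is not pink, turquoise or white, and is the smaller of those in its own colour.

How it is judged:
By the outcome, as a careful person would: the job done as asked, in the order asked, and still so for the second after the job is handed in, with the robot touching nothing.
It also fails if it takes over 72 s, if anything falls off the work surface, if the arm or the gripper's body presses on something with over 40 N, if the wrist force passes 120 N, or if a joint passes its speed limit or range.

## Working session

There is one attempt and no reset: what is moved stays moved. The work goes in short steps, Python scripts to look and compute and a tool call to move; the robot and the scene stay as the last step left them, time stands still between calls to the robot, and variables do not carry over. Pictures are saved under pics/ and viewed, at most 10 in all, crops included, and the job is handed in when it is done.

Besides the shell and the picture viewer there is one more tool, called after "Call:" as name(argument=value, ...), one argument or row to a line, values as JSON. carry_out: Moves the arm, as the interface text tells. Its arguments: {"type":"object","properties":{"offset":{"type":"array"},"rot":{"type":"array"},"jaw":{"type":"array"},"squeeze":{"type":"number"}},"required":["offset","rot","jaw"]}

```bash
mkdir -p pics; ls; cat > h.py <<'E'
from cell import bot, viewer, nets
import numpy as np, cv2
def ray(f,px):
    d=f["R"].T@np.linalg.inv(f["K"])@np.array([px[0],px[1],1.]); return -f["R"].T@f["t"], d
def at_z(f,px,z):
    c,d=ray(f,px); return c+d*(z-c[2])/d[2]
def proj(f,X):
    p=f["K"]@(f["R"]@np.array(X)+f["t"]); return p[:2]/p[2]
E
python3 - <<'E'
from h import *
for n in("scene","top"):
    f=viewer.grab_frame(n); cv2.imwrite(f"pics/{n}0.png",f["pixels"][:,:,::-1])
    print(n,-f["R"].T@f["t"])
    for t,z in(("block_mid",.02),("bed_mid",.02),("hood",.077),("pivot",.105),("handle_mid",.105),("wheel",0),("puck_mid",.015),("offcut_mid",.011),("oil",0),("spanner",0),("driver",0),("brush",0)):
        for r in nets.spot_point(t,n)[:4]:
            p=np.array(r["position"])*[512,384]; print(t,round(r["score"],2),p.round(),at_z(f,p,z).round(3))
print(bot.observe())
E
```

```text
pics
scene [ 1.22526138 -0.0152615   1.09605534]
block_mid 0.98 [169. 159.] [ 0.336 -0.386  0.02 ]
block_mid 0.96 [210. 178.] [ 0.416 -0.228  0.02 ]
block_mid 0.75 [195. 201.] [ 0.514 -0.268  0.02 ]
block_mid 0.67 [180. 184.] [ 0.443 -0.327  0.02 ]
bed_mid 0.59 [289. 240.] [0.647 0.043 0.02 ]
hood 0.87 [330. 224.] [0.622 0.166 0.077]
hood 0.22 [246. 248.] [ 0.71  -0.082  0.077]
pivot 0.97 [247. 232.] [ 0.673 -0.082  0.105]
handle_mid 0.75 [244. 194.] [ 0.537 -0.098  0.105]
wheel 0.67 [244. 247.] [ 0.667 -0.094  0.   ]
puck_mid 0.64 [374. 264.] [0.72  0.301 0.015]
puck_mid 0.57 [316. 185.] [0.428 0.139 0.015]
offcut_mid 0.57 [368. 186.] [0.426 0.318 0.011]
offcut_mid 0.16 [330. 228.] [0.595 0.177 0.011]
oil 0.79 [374. 260.] [0.699 0.307 0.   ]
spanner 0.89 [169. 253.] [ 0.695 -0.327  0.   ]
spanner 0.52 [316. 186.] [0.424 0.141 0.   ]
driver 0.69 [401. 217.] [0.539 0.414 0.   ]
driver 0.2 [149. 207.] [ 0.531 -0.422  0.   ]
brush 0.97 [149. 208.] [ 0.533 -0.421  0.   ]
top [ 0.3587633  -0.02040407  1.09865436]
block_mid 0.96 [331. 227.] [ 0.427 -0.216  0.02 ]
block_mid 0.88 [333. 267.]
[... 802 characters left out ...]

{'time_s': 1.3, 'qpos': array([-1.44797662e+00,  5.27121766e-02,  1.61289227e+00, -1.53454947e-06,
        1.47599559e+00, -1.19016067e-01]), 'dq': array([-0.00275785, -0.0009115 , -0.00012812, -0.00137814, -0.00071122,
       -0.00053145]), 'tau': array([-9.98887117e-04, -3.93679190e+01, -3.70458162e+01, -2.56851254e-04,
        5.37629567e-04,  8.62026951e-06]), 'position': array([ 0.14966677, -0.60680036,  0.20860064]), 'tool_rot': array([ 9.92698327e-01,  1.20623514e-01, -7.70851130e-07, -3.69147273e-06]), 'ft_force': array([ 0.07389087,  0.10434123, -0.15282282]), 'wrist_torque': array([-0.05087647,  0.00212014, -0.01702942]), 'gripper_force': 0.0, 'gripper_width': 0.08507808948459228}
```

```bash
python3 - <<'E'
import cv2
a=cv2.imread("pics/top0.png"); cv2.imwrite("pics/c1.png",cv2.resize(a[100:300,290:440],None,fx=3,fy=3,interpolation=cv2.INTER_CUBIC))
E
```

```text
(no output)
```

View pics/scene0.png

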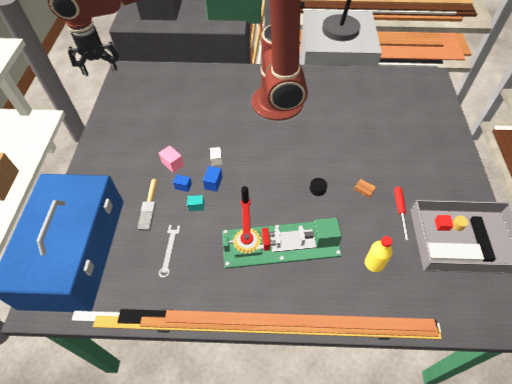

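View pics/c1.png

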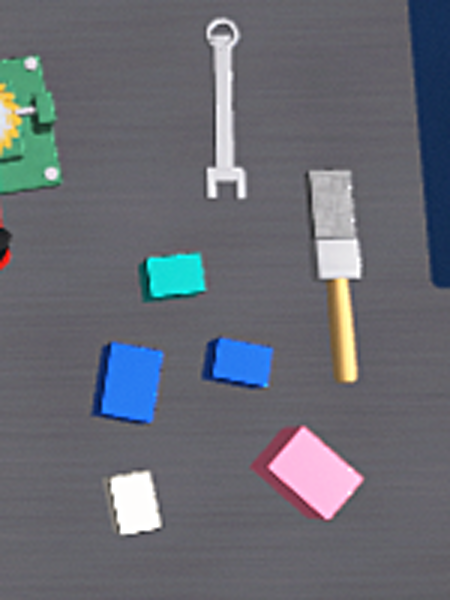

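View pics/top0.png

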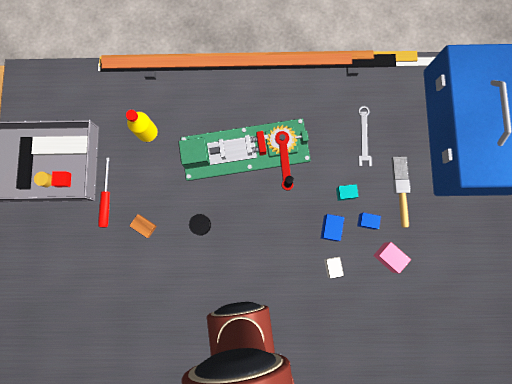

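```bash
cat >> h.py <<'E'
def base(f):
    im=f["pixels"]; hsv=cv2.cvtColor(im,cv2.COLOR_RGB2HSV)
    m=cv2.inRange(hsv,(60,80,40),(85,255,255)); n,l,s,c=cv2.connectedComponentsWithStats(m)
    return l,s,c
def top_rect(f,mask,z):
    c=max(cv2.findContours(mask.astype(np.uint8),cv2.RETR_EXTERNAL,cv2.CHAIN_APPROX_NONE)[0],key=cv2.contourArea)[:,0]
    P=np.array([at_z(f,p,z)[:2] for p in c],np.float32)
    return cv2.minAreaRect(P*1000),P
E
python3 - <<'E'
from h import *
f=viewer.grab_frame("top"); im=f["pixels"]
hsv=cv2.cvtColor(im,cv2.COLOR_RGB2HSV)
print(hsv[222,370],hsv[228,333],hsv[160,187],hsv[165,260],hsv[175,200])
for c,r in((370,221),(333,228)):
    sub=np.zeros(im.shape[:2],bool); sub[r-18:r+18,c-18:c+18]=1
    for v in (60,150,190):
        m=(cv2.inRange(hsv,(100,150,v),(125,255,255))>0)&sub
        print(c,v,m.sum(),top_rect(f,m,.04)[0])
m=cv2.inRange(hsv,(60,80,40),(90,255,255)); m[:, 320:]=0
ys,xs=np.nonzero(m); print(xs.min(),xs.max(),ys.min(),ys.max())
# near edge (max row per column), right edge (max column per row)
near=np.array([at_z(f,(c,ys[xs==c].max()+.5),.012)[:2] for c in range(192,305) if not 275<c<300 and (xs==c).any()])
right=np.array([at_z(f,(xs[ys==r].max()+.5,r),.012)[:2] for r in range(120,160) if (ys==r).any()])
def fit(P):
    vx,vy,x,y=cv2.fitLine(P.astype(np.float32),cv2.DIST_HUBER,0,0.001,1e-4).ravel(); return vx,vy,x,y
a=fit(near);b=fit(right);print("near",a,"right",b)
u=np.array(a[:2]); u*=np.sign(u[1]); v=np.array([u[1],-u[0]])  # clamp y, x
d=v@near[0]*0+v@np.array(a[2:]); e=np.median(right@u)
print("yaw",np.degrees(np.arctan2(-u[0],u[1])),"bed",(v*(d+.065)+u*(e+.206)).round(4))
np.save("dummy.npy",u)
E
```

```text
[107 211 241] [108 210 241] [ 75 126 160] [ 75 130 165] [ 75 127 165]
370 60 299 ((440.87237548828125, -315.32147216796875), (57.20509719848633, 39.032161712646484), 77.9618911743164)
370 150 242 ((441.8565673828125, -319.6242370605469), (49.195621490478516, 35.30824661254883), 77.95250701904297)
370 190 235 ((441.81158447265625, -319.9622497558594), (48.78534698486328, 34.796409606933594), 78.65547180175781)
333 60 494 ((424.3122253417969, -215.6171875), (53.16560745239258, 67.65482330322266), 78.73348999023438)
333 150 418 ((424.8215637207031, -219.27883911132812), (46.333438873291016, 65.12909698486328), 78.9427490234375)
333 190 409 ((424.7804870605469, -219.48361206054688), (45.91661071777344, 64.1535873413086), 78.9439697265625)
179 310 118 180
near (np.float32(0.14474514), np.float32(-0.989469), np.float32(0.584215), np.float32(0.041056048)) right (np.float32(0.9903718), np.float32(0.13843274), np.float32(0.6764323), np.float32(-0.1591336))
yaw 8.32252 bed [0.6493 0.0451]
```

Call:
carry_out(
  offset=[
    [3.5,-2.1,0.5],
    [7,-4.2,1],
    [10.6,-6.3,2],
    [14.1,-8.4,3],
    [17.6,-10.4,4],
    [21.1,-12.5,5],
    [24.7,-14.6,6],
    [28.2,-16.7,7],
    [31.7,-18.8,8],
    [35.2,-20.9,8.9],
    [35.2,-20.9,8.9],
    [35.2,-20.9,8.9],
    [35.2,-20.9,8.9],
  ],
  rot=[
    [0,0,-6.5],
    [0,0,-13],
    [0,0,-19.5],
    [0,0,-26],
    [0,0,-32],
    [0,0,-39],
    [0,0,-45],
    [0,0,-52],
    [0,0,-58],
    [0,0,-64.4],
    [0,0,-64.4],
    [0,0,-64.4],
    [0,0,-64.4],
  ],
  jaw=[100,100,100,100,100,100,100,100,100,100,100,100,100],
)

```text
time_s: 2.65
position: [0.4411, -0.3204, 0.1201]
tool_rot: [0.776, 0.631, -0.0, 0.0]
ft_force: [0.0, -0.8, 0.9]
gripper_width: 0.0855
gripper_force: 0.0
```

Candidates: big blue (333,228) measures 65×46 mm, small blue (370,221) measures 49×35 mm (= 50×36). The others are pink (394,258), turquoise (348,192) and white (335,267). The crop c1 confirms the smaller blue one is meant.

```bash
python3 - <<'E'
from h import *
for n,c0 in(("scene",(182,183)),("top",(370,221))):
    f=viewer.grab_frame(n); hsv=cv2.cvtColor(f["pixels"],cv2.COLOR_RGB2HSV)
    c,r=c0; sub=np.zeros(hsv.shape[:2],bool); sub[r-11:r+14,c-14:c+12 if n=="scene" else c+18]=1
    for v in(60,170,190,205):
        m=(cv2.inRange(hsv,(100,150,v),(125,255,255))>0)&sub
        if m.sum()>20: print(n,v,m.sum(),top_rect(f,m,.04)[0])
E
```

```text
scene 60 223 ((453.238525390625, -317.1132507324219), (61.785823822021484, 57.094268798828125), 78.54402923583984)
scene 170 123 ((441.3226318359375, -321.169189453125), (49.06422424316406, 35.222877502441406), 78.21192169189453)
scene 190 123 ((441.3226318359375, -321.169189453125), (49.06422424316406, 35.222877502441406), 78.21192169189453)
scene 205 120 ((440.8779296875, -321.48651123046875), (48.48568344116211, 35.170745849609375), 80.15044403076172)
top 60 162 ((443.7106628417969, -308.1271667480469), (43.10427474975586, 36.07487487792969), 87.05046081542969)
top 170 114 ((444.0567321777344, -310.4892883300781), (30.180044174194336, 34.9522819519043), 79.75349426269531)
top 190 107 ((443.8686828613281, -310.1283874511719), (29.036087036132812, 35.4200553894043), 77.63874816894531)
top 205 105 ((443.71539306640625, -310.3899230957031), (29.165775299072266, 34.6289176940918), 78.94371032714844)
```

Call:
carry_out(
  offset=[
    [0,0,4],
    [0,0,7],
    [0,0,9.5],
    [0,0,11],
    [0,0,11],
    [0,0,11],
    [0,0,11],
    [0,0,11],
    [0,0,11],
    [0,0,11],
    [0,0,11],
    [0,0,11],
  ],
  rot=[
    [0,0,0],
    [0,0,0],
    [0,0,0],
    [0,0,0],
    [0,0,0],
    [0,0,0],
    [0,0,0],
    [0,0,0],
    [0,0,0],
    [0,0,0],
    [0,0,0],
    [0,0,0],
  ],
  jaw=[100,100,100,100,100,30,30,30,30,30,30,30],
  squeeze=40,
)

```text
time_s: 3.95
position: [0.4421, -0.3204, 0.0114]
tool_rot: [0.776, 0.631, -0.0, 0.001]
ft_force: [-2.1, 1.1, 6.3]
gripper_width: 0.0346
gripper_force: 39.9
```

Call:
carry_out(
  offset=[
    [0,0,-4],
    [0,0,-9],
    [0,0,-14],
    [2,0.6,-18],
    [6,1.9,-19],
    [10.5,3.4,-19],
    [15,4.8,-19],
    [19.5,6.3,-19],
    [24,7.7,-19],
    [28.5,9.2,-19],
    [32.5,10.5,-18],
    [36,11.6,-16],
    [38.5,12.4,-14],
    [40,12.9,-12],
    [40,12.9,-12],
    [40,12.9,-12],
    [40,12.9,-12],
  ],
  rot=[
    [0,0,0],
    [0,0,0],
    [0,0,0],
    [0,0,-2],
    [0,0,-4],
    [0,0,-6],
    [0,0,-8],
    [0,0,-10],
    [0,0,-12],
    [0,0,-14],
    [0,0,-16],
    [0,0,-18],
    [0,0,-19],
    [0,0,-20],
    [0,0,-20],
    [0,0,-20],
    [0,0,-20],
  ],
  jaw=[30,30,30,30,30,30,30,30,30,30,30,30,30,30,30,30,30],
)

```text
time_s: 5.65
position: [0.6495, 0.045, 0.131]
tool_rot: [0.655, 0.756, 0.0, 0.001]
ft_force: [0.6, -0.3, -1.9]
gripper_width: 0.0344
gripper_force: 41.1
```

```bash
python3 - <<'E'
from h import *
out=[]
for n in("scene","top"):
    f=viewer.grab_frame(n); im=f["pixels"].copy()
    for x,y,z in [(0,0,.02),(0,.114,.077)]:
        a=np.radians(8.32); X=[.6493+np.cos(a)*x-np.sin(a)*y,.0451+np.sin(a)*x+np.cos(a)*y,z]; print(n,X,proj(f,X))
    c,r=(288,238) if n=="scene" else (234,150)
    out.append(cv2.resize(im[r-60:r+60,c-80:c+60],None,fx=4,fy=4,interpolation=cv2.INTER_CUBIC)[:,:,::-1])
    hsv=cv2.cvtColor(im,cv2.COLOR_RGB2HSV); m=cv2.inRange(hsv,(100,150,60),(125,255,255)); m[:,:215]=0;m[:,310:]=0;m[:r-60]=0;m[r+40:]=0
    if m.any(): print(n,m.sum()//255,top_rect(f,m,.1405)[0])
    for t,z in(("bed_mid",.02),("hood",.077),("pivot",.105),("handle_mid",.105)):
        for q in nets.spot_point(t,n)[:1]:
            p=np.array(q["position"])*[512,384]; print(t,round(q["score"],2),at_z(f,p,z).round(4))
cv2.imwrite("pics/c2.png",cv2.resize(np.hstack(out),(800,343)))
E
```

```text
scene [np.float64(0.6493), np.float64(0.0451), 0.02] [289.19079248 240.18036986]
scene [np.float64(0.6328040173879225), np.float64(0.1579001886419612), 0.077] [327.72549048 227.45732959]
scene 209 ((648.4022216796875, 43.42677307128906), (53.182743072509766, 50.966339111328125), 1.949879765510559)
bed_mid 0.67 [0.6482 0.0377 0.02  ]
hood 0.86 [0.6353 0.1622 0.077 ]
pivot 0.79 [ 0.6698 -0.0876  0.105 ]
handle_mid 0.98 [ 0.5451 -0.0953  0.105 ]
top [np.float64(0.6493), np.float64(0.0451), 0.02] [235.71904649 149.44339856]
top [np.float64(0.6328040173879225), np.float64(0.1579001886419612), 0.077] [192.73635557 150.43315283]
top 8 ((666.4662475585938, 29.28737449645996), (5.102019309997559, 7.942937850952148), 89.76527404785156)
hood 0.29 [0.5256 0.3869 0.077 ]
pivot 0.97 [ 0.6686 -0.0826  0.105 ]
handle_mid 0.9 [ 0.5385 -0.0886  0.105 ]
```

View pics/c2.png

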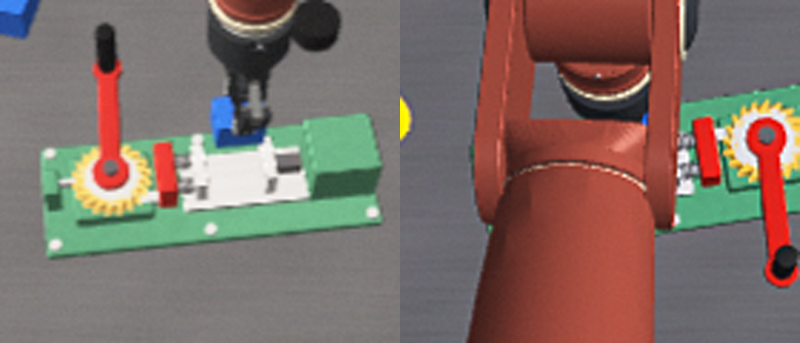

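Block held squarely above the bed; the pre-block images give a better check along y, so I overlay the model on them.

```bash
cat >> h.py <<'E'
def clampX(bx,by,yaw,p):
    a=np.radians(yaw);x,y,z=p
    return [bx+np.cos(a)*x-np.sin(a)*y,by+np.sin(a)*x+np.cos(a)*y,z]
E
python3 - <<'E'
from h import *
out=[]
for n,(c,r) in(("scene",(282,240)),("top",(243,150))):
    f=viewer.grab_frame(n); im=cv2.imread(f"pics/{n}0.png")
    s=6; w,h=(66,45)
    M=np.float32([[s,0,-s*(c-w)],[0,s,-s*(r-h)]])
    o=cv2.warpAffine(im,M,(2*w*s,2*h*s),flags=cv2.INTER_CUBIC)
    q=lambda p:tuple(int(v) for v in (M@np.append(proj(f,clampX(.6493,.0451,8.32,p)),1)).round())
    for poly,col in(([(-65,-206,12),(65,-206,12),(65,154,12),(-65,154,12)],(255,0,255)),([(-25,-31,60),(25,-31,60)],(255,255,0)),([(-25,31,60),(25,31,60)],(255,255,0)),([(-32,-31,20),(-32,31,20)],(0,165,255)),([(32,-31,20),(32,31,20)],(0,165,255))):
        cv2.polylines(o,[np.array([q(np.array(p)/1000) for p in poly])],len(poly)>2,col,1)
    cv2.circle(o,q((0,.114,.077)),3,(0,0,255),-1)
    out.append(o)
cv2.imwrite("pics/c3.png",cv2.resize(np.vstack(out),(440,600)) if 0 else np.vstack(out)[:, :])
print(np.vstack(out).shape)
cv2.imwrite("pics/c3a.png",out[0]);cv2.imwrite("pics/c3b.png",out[1])
E
```

```text
(1080, 792, 3)
```

View pics/c3a.png

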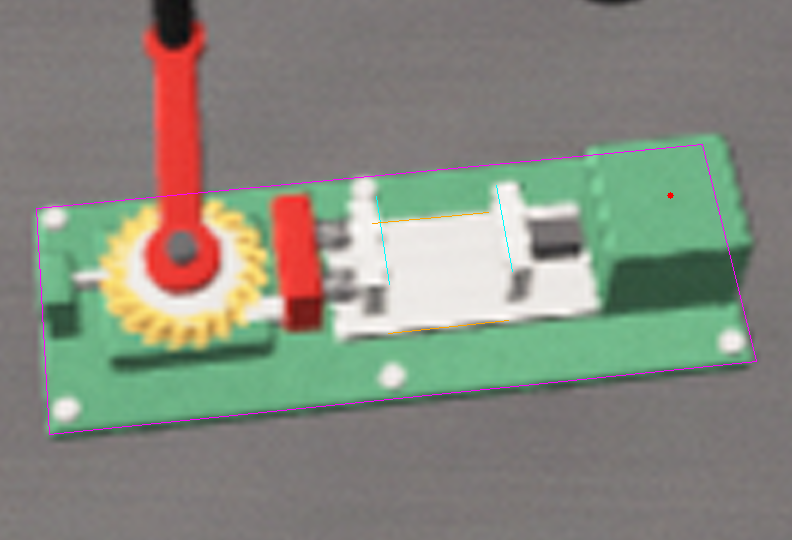

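View pics/c3b.png

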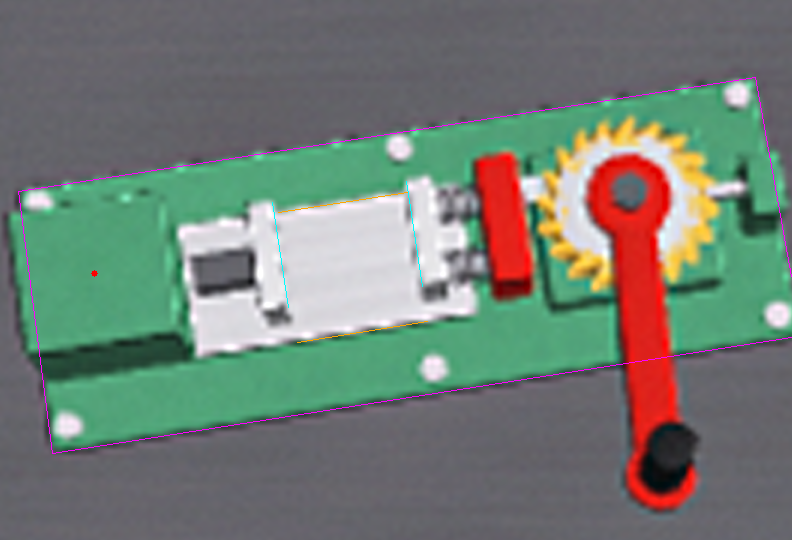

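The overlay shows base, bed and both plates on the model lines to about 1–2 mm (jaw plate face at (376,240), anvil face at (497,230) in the scene crop). Lowering.

Call:
carry_out(
  offset=[
    [0,0,3],
    [0,0,6],
    [0,0,8],
    [0,0,9],
    [0,0,9.6],
    [0,0,9.9],
    [0,0,9.9],
    [0,0,9.9],
  ],
  rot=[
    [0,0,0],
    [0,0,0],
    [0,0,0],
    [0,0,0],
    [0,0,0],
    [0,0,0],
    [0,0,0],
    [0,0,0],
  ],
  jaw=[30,30,30,30,30,30,30,30],
)

```text
time_s: 7.05
position: [0.6503, 0.0457, 0.032]
tool_rot: [0.654, 0.756, 0.001, 0.001]
ft_force: [-0.9, -0.4, -2.3]
gripper_width: 0.0346
gripper_force: 41.1
```

Call:
carry_out(
  offset=[
    [0,0,0.1],
    [0,0,0.1],
    [0,0,0.1],
    [0,0,0.1],
    [0,0,0.1],
    [0,0,0.1],
    [0,0,-2],
    [0,0,-6],
    [0,0,-10],
    [0,0,-15],
    [0,0,-18],
    [0,0,-18],
  ],
  rot=[
    [0,0,0],
    [0,0,0],
    [0,0,0],
    [0,0,0],
    [0,0,0],
    [0,0,0],
    [0,0,0],
    [0,0,0],
    [0,0,0],
    [0,0,0],
    [0,0,0],
    [0,0,0],
  ],
  jaw=[30,65,65,65,65,65,65,65,65,65,65,65],
)

```text
time_s: 8.25
position: [0.6525, 0.0457, 0.2184]
tool_rot: [0.654, 0.756, 0.004, 0.005]
ft_force: [0.7, -0.4, -0.4]
gripper_width: 0.0557
gripper_force: 0.0
```

```bash
python3 - <<'E'
from h import *
f=viewer.grab_frame("scene"); im=f["pixels"]; c,r=282,240
print(proj(f,[.6495,.0455,.06]))
hsv=cv2.cvtColor(im,cv2.COLOR_RGB2HSV); m=cv2.inRange(hsv,(100,150,170),(125,255,255)); m[:,:240]=0;m[:,330:]=0;m[:200]=0;m[280:]=0
if m.any(): print(m.sum()//255,top_rect(f,m,.06)[0])
for n in("scene","top"):
  f=viewer.grab_frame(n)
  for t,z in(("pivot",.105),("handle_mid",.105)):
    for q in nets.spot_point(t,n)[:1]:
        p=np.array(q["position"])*[512,384]; print(n,t,round(q["score"],2),at_z(f,p,z).round(4))
cv2.imwrite("pics/c4.png",cv2.resize(im[r-60:r+45,c-66:c+66],None,fx=5,fy=5,interpolation=cv2.INTER_CUBIC)[:,:,::-1])
# handle post: black blob in the original views; axis between z=.066 and .135, fit in both
for n,(c,r) in(("scene",(244,194)),("top",(289,182))):
    f=viewer.grab_frame(n); im=cv2.imread(f"pics/{n}0.png"); v=im.max(2); m=((v<45)).astype(np.uint8)
    sub=np.zeros_like(m); sub[r-14:r+14,c-12:c+12]=1; m&=sub
    n_,l,s,ce=cv2.connectedComponentsWithStats(m); i=1+s[1:,4].argmax(); print(n,s[i],ce[i],at_z(f,ce[i],.1).round(4))
E
```

```text
[290.03910807 233.97400526]
170 ((652.0835571289062, 42.05653381347656), (41.568016052246094, 50.74238967895508), 11.61436939239502)
scene handle_mid 0.64 [ 0.5445 -0.0999  0.105 ]
top pivot 0.79 [ 0.6618 -0.0817  0.105 ]
top handle_mid 0.57 [ 0.5396 -0.0864  0.105 ]
scene [242 187   6  16  82] [244.68292683 194.45121951] [ 0.5366 -0.0973  0.1   ]
top [284 176   9  11  62] [288.16129032 181.12903226] [ 0.5411 -0.0959  0.1   ]
```

View pics/c4.png

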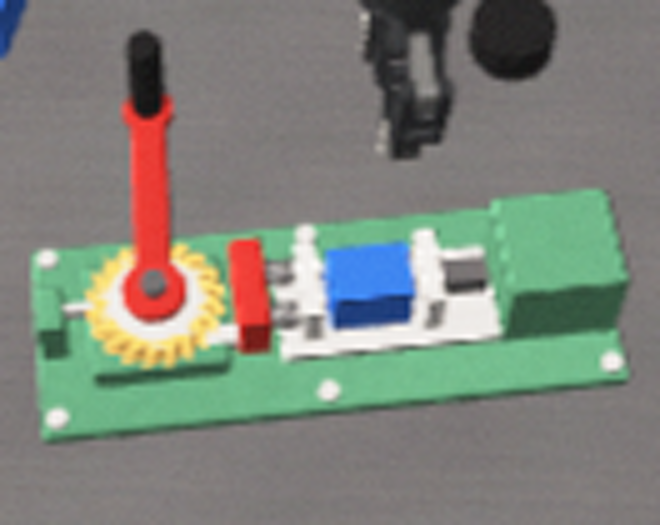

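The block stands square between the plates (crop 360,285) with a gap at both ends. Now the handle at about (0.539, -0.0955).

Call:
carry_out(
  offset=[
    [-1,-1,1],
    [-2,-2.1,1],
    [-3.3,-3.5,1],
    [-4.6,-4.8,1],
    [-6,-6.3,1],
    [-7.3,-7.7,1],
    [-8.6,-9.1,1],
    [-10,-10.5,1],
    [-11.2,-11.8,1],
    [-12.3,-13,1],
    [-12.3,-13,1],
    [-12.3,-13,1],
    [-12.3,-13,1],
    [-12.3,-13,1],
  ],
  rot=[
    [0,0,8],
    [0,0,16],
    [0,0,24],
    [0,0,32],
    [0,0,40],
    [0,0,48],
    [0,0,56],
    [0,0,64],
    [0,0,72],
    [0,0,80],
    [0,0,88],
    [0,0,92],
    [0,0,92],
    [0,0,92],
  ],
  jaw=[80,80,80,80,80,80,80,80,80,80,80,80,80,80],
)

```text
time_s: 10.1
position: [0.538, -0.0946, 0.2003]
tool_rot: [0.998, 0.055, -0.0, -0.0]
ft_force: [-0.3, -0.1, 0.4]
gripper_width: 0.0684
gripper_force: 0.0
```

Call:
carry_out(
  offset=[
    [0,0,4],
    [0,0,7.5],
    [0,0,10],
    [0,0,11.2],
    [0,0,11.2],
    [0,0,11.2],
    [0,0,11.2],
    [0,0,11.2],
    [0,0,11.2],
    [0,0,11.2],
    [0,0,11.2],
    [0,0,11.2],
  ],
  rot=[
    [0,0,0],
    [0,0,0],
    [0,0,0],
    [0,0,0],
    [0,0,0],
    [0,0,0],
    [0,0,0],
    [0,0,0],
    [0,0,0],
    [0,0,0],
    [0,0,0],
    [0,0,0],
  ],
  jaw=[80,80,80,80,80,15,15,15,15,15,15,15],
  squeeze=40,
)

```text
time_s: 11.3
position: [0.5393, -0.095, 0.0905]
tool_rot: [0.999, 0.055, 0.001, 0.001]
ft_force: [-1.3, 0.0, 5.9]
gripper_width: 0.0204
gripper_force: 39.1
```

Call:
carry_out(
  offset=[
    [0.02,-0.6,0],
    [0.06,-1.2,0],
    [0.12,-1.7,0],
    [0.17,-2.1,0],
    [0.17,-2.1,0],
    [0.17,-2.1,0],
  ],
  rot=[
    [0,0,2.6],
    [0,0,5.2],
    [0,0,7.6],
    [0,0,9.4],
    [0,0,9.4],
    [0,0,9.4],
  ],
  jaw=[15,15,15,15,15,15],
)

```text
time_s: 11.9
position: [0.5393, -0.075, 0.0906]
tool_rot: [1.0, -0.027, 0.002, 0.002]
ft_force: [1.5, -5.6, 6.5]
gripper_width: 0.0206
gripper_force: 39.5
```

```bash
python3 - <<'E'
from h import *
s=bot.observe(); print(s["position"].round(4),s["ft_force"].round(2),s["wrist_torque"].round(3),s["gripper_width"])
f=viewer.grab_frame("top"); cv2.imwrite("pics/t5.png",f["pixels"][:,:,::-1])
s=bot.observe(); print(s["position"].round(4),s["ft_force"].round(2))
E
```

```text
[ 0.5393 -0.075   0.0906] [ 1.49 -5.59  6.48] [-0.827 -0.253  0.162] 0.020583968990520524
[ 0.5393 -0.075   0.0906] [ 1.48 -4.85  4.54]
```

Call:
carry_out(
  offset=[
    [0.05,1.13,0],
    [0.2,2.26,0],
    [0.44,3.36,0],
    [0.78,4.45,0],
    [1.1,5.2,0],
    [1.2,5.45,0],
    [1.2,5.45,0],
    [1.2,5.45,0],
  ],
  rot=[
    [0,0,-5],
    [0,0,-10],
    [0,0,-15],
    [0,0,-20],
    [0,0,-23.8],
    [0,0,-24.8],
    [0,0,-24.8],
    [0,0,-24.8],
  ],
  jaw=[15,15,15,15,15,15,15,15],
)

```text
time_s: 12.75
position: [0.5466, -0.1291, 0.0905]
tool_rot: [0.982, 0.188, -0.0, 0.0]
ft_force: [-5.4, 0.0, 11.2]
gripper_width: 0.0206
gripper_force: 40.0
```

```bash
python3 - <<'E'
from h import *
f=viewer.grab_frame("scene"); c,r=282,240
s=bot.observe(); print(s["position"].round(4),s["ft_force"].round(2))
hsv=cv2.cvtColor(f["pixels"],cv2.COLOR_RGB2HSV); m=cv2.inRange(hsv,(100,150,170),(125,255,255)); m[:,:240]=0;m[:,330:]=0;m[:200]=0;m[280:]=0
print(m.sum()//255,top_rect(f,m,.06)[0])
cv2.imwrite("pics/c5.png",cv2.resize(f["pixels"][r-60:r+45,c-66:c+66],None,fx=5,fy=5,interpolation=cv2.INTER_CUBIC)[:,:,::-1])
E
```

```text
[ 0.5466 -0.1291  0.0905] [-4.19 -1.67 11.02]
160 ((649.2764282226562, 44.81163024902344), (34.98384094238281, 46.72901153564453), 4.675762176513672)
```

View pics/c5.png

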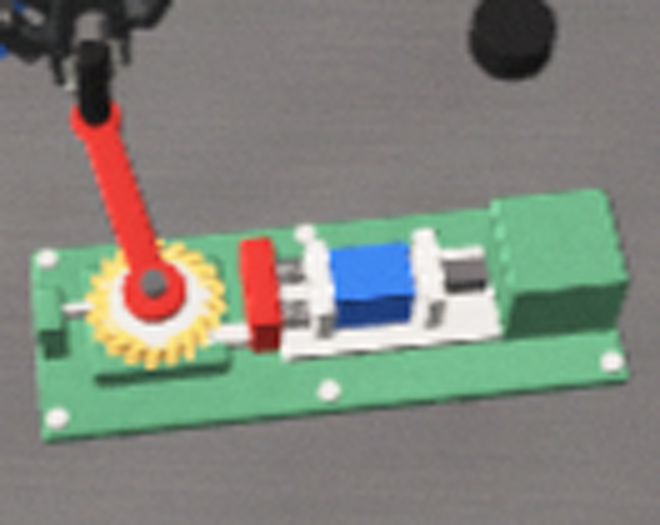

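Call:
carry_out(
  offset=[
    [0.05,-1.13,0],
    [0.2,-2.26,0],
    [0.44,-3.36,0],
    [0.78,-4.45,0],
    [1.1,-5.2,0],
    [1.2,-5.45,0],
    [1.2,-5.45,0],
    [1.1,-5.2,0],
    [0.78,-4.45,0],
    [0.44,-3.36,0],
    [0.2,-2.26,0],
    [0,-1.13,0],
    [-0.1,-0.3,0],
    [-0.1,0.05,0],
    [-0.1,0.05,0],
    [-0.1,0.05,0],
  ],
  rot=[
    [0,0,5],
    [0,0,10],
    [0,0,15],
    [0,0,20],
    [0,0,23.8],
    [0,0,24.8],
    [0,0,24.8],
    [0,0,23.8],
    [0,0,20],
    [0,0,15],
    [0,0,10],
    [0,0,5],
    [0,0,1],
    [0,0,0],
    [0,0,0],
    [0,0,0],
  ],
  jaw=[15,15,15,15,15,15,15,15,15,15,15,15,15,15,15,15],
)

```text
time_s: 14.4
position: [0.5468, -0.1294, 0.0905]
tool_rot: [0.982, 0.188, 0.001, -0.0]
ft_force: [-0.9, 0.9, 8.8]
gripper_width: 0.0208
gripper_force: 40.0
```

```bash
cat >> h.py <<'E'
PIV=np.array([.6678,-.0816])
def rep():
    f=viewer.grab_frame("scene")
    s=bot.observe(); d=s["position"][:2]-PIV; phi=np.arctan2(d[1],d[0])%(2*np.pi); F=s["ft_force"][:2]
    u=np.array([np.cos(phi),np.sin(phi)]); t=np.array([-u[1],u[0]])
    print("t",s["time_s"],"pos",s["position"].round(4),"th",round(phi-np.radians(175.7),3),"r",np.hypot(*d).round(4),"Frad",(F@u).round(2),"Ftan",(F@t).round(2),"tz",s["wrist_torque"].round(2))
    hsv=cv2.cvtColor(f["pixels"],cv2.COLOR_RGB2HSV)
    a=np.radians(8.32)
    for nm,lo,hi,z in(("blue",(100,150,170),(125,255,255),.06),("red",(0,150,200),(8,255,255),.07)):
        m=cv2.inRange(hsv,lo,hi); m[:,:258]=0; m[:,330:]=0; m[:215]=0; m[280:]=0
        ys,xs=np.nonzero(m); P=at_z(f,(xs.mean(),ys.mean()),z)[:2]-[.6493,.0451]
        print(nm,len(xs),"clamp y mm",round(1000*(P@[-np.sin(a),np.cos(a)]),1),"x",round(1000*(P@[np.cos(a),np.sin(a)]),1))
    return f
E
python3 -c "from h import *; rep()"
```

```text
t 14.45 pos [ 0.5467 -0.1294  0.0905] th 0.451 r 0.1302 Frad 1.6 Ftan -0.23 tz [0.12 0.21 0.05]
blue 159 clamp y mm 5.2 x 0.0
red 109 clamp y mm -63.5 x 5.3
```

Call:
carry_out(
  offset=[
    [0.1,-1.15,0],
    [0.25,-2.28,0],
    [0.5,-3.4,0],
    [0.85,-4.5,0],
    [1.2,-5.25,0],
    [1.3,-5.5,0],
    [1.3,-5.5,0],
    [1.15,-5.2,0],
    [0.8,-4.45,0],
    [0.45,-3.36,0],
    [0.2,-2.26,0],
    [0.05,-1.13,0],
    [0,-0.3,0],
    [0,0,0],
    [0,0,0],
    [0,0,0],
  ],
  rot=[
    [0,0,5],
    [0,0,10],
    [0,0,15],
    [0,0,20],
    [0,0,23.8],
    [0,0,24.8],
    [0,0,24.8],
    [0,0,23.8],
    [0,0,20],
    [0,0,15],
    [0,0,10],
    [0,0,5],
    [0,0,1],
    [0,0,0],
    [0,0,0],
    [0,0,0],
  ],
  jaw=[15,15,15,15,15,15,15,15,15,15,15,15,15,15,15,15],
)

```text
time_s: 16.05
position: [0.5467, -0.1294, 0.0905]
tool_rot: [0.982, 0.188, 0.001, -0.0]
ft_force: [-1.2, 0.6, 8.4]
gripper_width: 0.0203
gripper_force: 40.1
```

```bash
python3 -c "from h import *; rep()"
```

```text
t 16.1 pos [ 0.5467 -0.1294  0.0906] th 0.451 r 0.1301 Frad 0.85 Ftan -1.77 tz [0.13 0.25 0.01]
blue 162 clamp y mm 11.0 x -0.2
red 108 clamp y mm -57.6 x 4.8
```

Call:
carry_out(
  offset=[
    [0.1,-1.15,0],
    [0.25,-2.28,0],
    [0.5,-3.4,0],
    [0.85,-4.5,0],
    [1.2,-5.25,0],
    [1.3,-5.5,0],
    [1.3,-5.5,0],
    [1.15,-5.2,0],
    [0.8,-4.45,0],
    [0.45,-3.36,0],
    [0.2,-2.26,0],
    [0.05,-1.13,0],
    [0,-0.3,0],
    [0,0,0],
    [0,0,0],
    [0,0,0],
  ],
  rot=[
    [0,0,5],
    [0,0,10],
    [0,0,15],
    [0,0,20],
    [0,0,23.8],
    [0,0,24.8],
    [0,0,24.8],
    [0,0,23.8],
    [0,0,20],
    [0,0,15],
    [0,0,10],
    [0,0,5],
    [0,0,1],
    [0,0,0],
    [0,0,0],
    [0,0,0],
  ],
  jaw=[15,15,15,15,15,15,15,15,15,15,15,15,15,15,15,15],
)

```text
time_s: 17.7
position: [0.5467, -0.1293, 0.0905]
tool_rot: [0.982, 0.188, 0.001, -0.0]
ft_force: [-1.2, 0.0, 8.0]
gripper_width: 0.0209
gripper_force: 40.3
```

```bash
python3 -c "from h import *; rep()"
```

```text
t 17.75 pos [ 0.5467 -0.1293  0.0905] th 0.451 r 0.1301 Frad 0.96 Ftan 0.38 tz [0.09 0.19 0.08]
blue 159 clamp y mm 17.0 x -0.1
red 111 clamp y mm -51.6 x 4.9
```

Call:
carry_out(
  offset=[
    [0.1,-1.15,0],
    [0.25,-2.28,0],
    [0.5,-3.4,0],
    [0.85,-4.5,0],
    [1.2,-5.25,0],
    [1.3,-5.5,0],
    [1.3,-5.5,0],
    [1.15,-5.2,0],
    [0.8,-4.45,0],
    [0.45,-3.36,0],
    [0.2,-2.26,0],
    [0.05,-1.13,0],
    [0,-0.3,0],
    [0,0,0],
    [0,0,0],
    [0,0,0],
  ],
  rot=[
    [0,0,5],
    [0,0,10],
    [0,0,15],
    [0,0,20],
    [0,0,23.8],
    [0,0,24.8],
    [0,0,24.8],
    [0,0,23.8],
    [0,0,20],
    [0,0,15],
    [0,0,10],
    [0,0,5],
    [0,0,1],
    [0,0,0],
    [0,0,0],
    [0,0,0],
  ],
  jaw=[15,15,15,15,15,15,15,15,15,15,15,15,15,15,15,15],
)

```text
time_s: 19.35
position: [0.5464, -0.1285, 0.0905]
tool_rot: [0.982, 0.188, 0.001, -0.001]
ft_force: [-2.4, 3.3, 10.9]
gripper_width: 0.0205
gripper_force: 40.5
```

```bash
python3 -c "from h import *; rep()"
```

```text
t 19.4 pos [ 0.5464 -0.1285  0.0905] th 0.444 r 0.1301 Frad 1.1 Ftan -4.33 tz [ 0.51  0.41 -0.1 ]
blue 159 clamp y mm 18.9 x -0.2
red 106 clamp y mm -45.8 x 4.4
```

Block moved only 1.9 of 6 mm and the handle force rose to ~4.2 N, so clamping is ~26 N: now solid, but below 35 N. One more full stroke should give ~66 N.

Call:
carry_out(
  offset=[
    [0.1,-1.15,0],
    [0.25,-2.28,0],
    [0.5,-3.4,0],
    [0.85,-4.5,0],
    [1.2,-5.25,0],
    [1.3,-5.5,0],
    [1.3,-5.5,0],
    [1.15,-5.2,0],
    [0.8,-4.45,0],
    [0.45,-3.36,0],
    [0.2,-2.26,0],
    [0.05,-1.13,0],
    [0,-0.3,0],
    [0,0.1,0],
    [0,0.1,0],
    [0,0.1,0],
  ],
  rot=[
    [0,0,5],
    [0,0,10],
    [0,0,15],
    [0,0,20],
    [0,0,23.8],
    [0,0,24.8],
    [0,0,24.8],
    [0,0,23.8],
    [0,0,20],
    [0,0,15],
    [0,0,10],
    [0,0,5],
    [0,0,1],
    [0,0,0],
    [0,0,0],
    [0,0,0],
  ],
  jaw=[15,15,15,15,15,15,15,15,15,15,15,15,15,15,15,15],
)

```text
time_s: 21.0
position: [0.5463, -0.1281, 0.0905]
tool_rot: [0.982, 0.188, 0.0, -0.003]
ft_force: [-5.1, 7.9, 13.1]
gripper_width: 0.0209
gripper_force: 40.9
```

```bash
python3 -c "from h import *; rep()"
```

```text
t 21.05 pos [ 0.5462 -0.1281  0.0905] th 0.44 r 0.1301 Frad 0.85 Ftan -9.39 tz [ 1.08  0.7  -0.14]
blue 159 clamp y mm 18.9 x -0.2
red 102 clamp y mm -39.8 x 4.9
```

Firm: 9.4 N at the handle is ~64 N of clamping. The block didn't move and the jaw advanced 6 mm. Letting go and rising.

Call:
carry_out(
  offset=[
    [0,-0.1,0],
    [0,-0.1,0],
    [0,-0.1,0],
    [0,-0.1,0],
    [0,-0.1,0],
    [0,-0.1,0],
    [0,-0.1,-2],
    [0,-0.1,-5],
    [0,-0.1,-9],
    [0,-0.1,-13],
    [-4,-0.1,-16],
    [-8,-0.1,-16],
    [-8,-0.1,-16],
    [-8,-0.1,-16],
  ],
  rot=[
    [0,0,0],
    [0,0,0],
    [0,0,0],
    [0,0,0],
    [0,0,0],
    [0,0,0],
    [0,0,0],
    [0,0,0],
    [0,0,0],
    [0,0,0],
    [0,0,0],
    [0,0,0],
    [0,0,0],
    [0,0,0],
  ],
  jaw=[15,70,70,70,70,70,70,70,70,70,70,70,70,70],
)

```text
time_s: 22.45
position: [0.471, -0.1593, 0.2487]
tool_rot: [0.982, 0.187, 0.0, 0.0]
ft_force: [-0.8, 0.1, 0.8]
gripper_width: 0.06
gripper_force: 0.0
```

```bash
python3 - <<'E'
from h import *
f=rep(); c,r=260,225
cv2.imwrite("pics/c6.png",cv2.resize(f["pixels"][r-75:r+60,c-100:c+100],None,fx=4,fy=4,interpolation=cv2.INTER_CUBIC)[:,:,::-1])
E
```

```text
t 22.5 pos [ 0.4714 -0.1591  0.2483] th 0.451 r 0.2111 Frad -0.24 Ftan -0.33 tz [-0.   -0.01  0.03]
blue 159 clamp y mm 19.0 x -0.1
red 107 clamp y mm -41.2 x 4.7
```

View pics/c6.png

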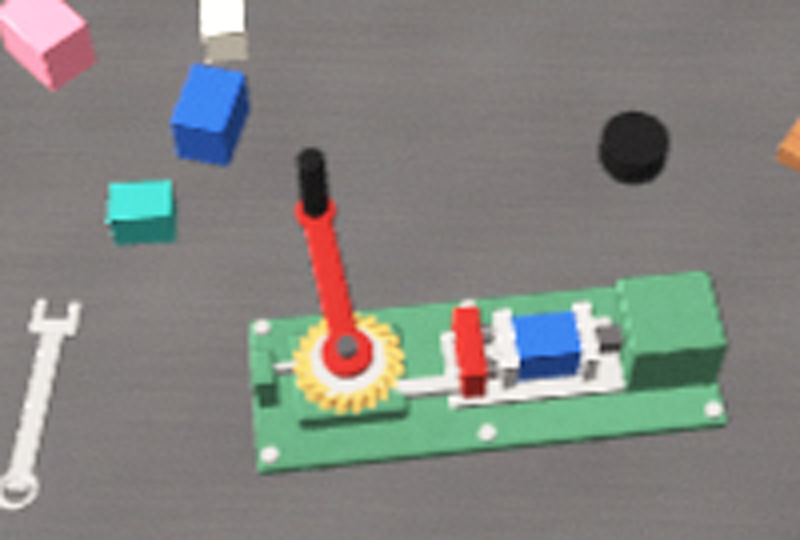

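The picture shows the block gripped at (548,345), the jaw held at its tooth (only ~1.4 mm of settling, so roughly 55 N), and the handle free at (312,180).

```bash
python3 -c "from h import *; print(bot.finish_job())"
```

```text
the job is handed in; nothing more can be done
None
```

The smaller blue block is clamped square between the jaw plates at an estimated 55 N (35–80 N wanted), after six full lever strokes with the jaw held on its last tooth; I let go of the handle and handed the job in at about 22.5 s, with no verdict returned.

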